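# Lock the palm gouges away in the tool safe

### The arm

A 7-joint arm with a two-finger parallel gripper is mounted at the origin on the work surface. World frame = base frame: x ahead of the robot, y to its left, z up, the work surface at z = 0. Lengths are in m, angles in rad, forces in N, time in s.
With the tool pointing down it reaches from about 0.4 to 0.85 m from the base axis. Payload 10.4 kg.
Tool frame: the origin (TCP) lies midway between the tips of the shut fingers; the grasp point (between the pads) lies 19 mm behind it; z points along the fingers, y is the line along which they close (so a half turn about z gives the same grasp; the last joint's range is limited). The gripper opens to 87 mm and grips with 3 to 60 N. Pads are 19 mm wide; open, the fingers measure 117 mm over their backs; the gripper's body (75 mm by 190 mm) begins 51 mm behind the grasp point.
Start: joints at [1.133, 0.332, -0.065, 1.46, 0.022, 1.35, -0.088], TCP at [0.252, -0.572, 0.223] pointing down, gripper open.
Joint ranges: [-2.6, 2.6], [-0.5, 2.12], [-1.47, 1.34], [0.16, 2.42], [-1.27, 4.41], [0.06, 2.06], [-2.6, 2.6]. Speed limits (rad/s): [2.22, 2.22, 2.79, 2.79, 3.14, 3.14, 3.14].

### API

Orientations are given as a unit quaternion [x, y, z, w].
In Python, from bench import r gives the robot as it stands.
- The arm moves only by the tool move_arm, never from a script. Its argument "targets" is a list of rows, each a list of 3 entries, a list of its own where there are three numbers: the shift along the tool's x, y, z in cm, then the turn, a rotation vector about the tool's x, y, z in rad, then the opening in per cent of the stroke, from 0 (shut) to 100 (fully open). In form: [[[x, y, z], [wx, wy, wz], gripper], ...]. A call has 1 to 20 rows; each row shifts and turns the commanded pose from where the row before left it, along the tool's axes as they then stand; what a row does not reach is not made up. A row lasts 1/8 s, in which the tool goes at most 62.5 mm and 10.7 degrees, less where a joint would pass 70% of its speed; a pose out of reach is approached as far as the arm can. A call with a gripper value outside its range is refused whole. The fingers move at their own pace and stop on an object; "grip_force" is the grip in N (left out, the last holds). Time passes only in rows, so rows that do not move let the fingers close. It gives the time, the measured TCP pose, the force, the opening and the grip force at its end, in the units of the state.
- r.read_state(): the state, without advancing time (a new reading comes with each control period).
- r.camera(name): name is "scene" or "top"; returns a dict with "image" (420x560x3 uint8, blue, green, red), "vertical_fov" (degrees; the focal length in pixels is half the picture's height over the tangent of half this angle, whatever the lens; pixels are square), "cx", "cy" (the principal point, pixels), "cam_to_world" (4x4, takes a point from camera to world coordinates). Camera axes: x right, y down, z forward; pixel columns grow to the right and rows downward; lengths in m; the calibration is good to about 2 mm. A picture is of the moment at which its call begins. There is no depth.
- r.close_job(): hands the job in; it is judged then, once.
The state is a dict: "time": time; "joint_positions": joint angles; "joint_vel": joint speeds; "joint_torque": joint torques, N m; "ee_pos": TCP position; "eef_rot": TCP orientation; "ft_force": force on the tool from outside, world axes, zero at the start; "torque": the same for the moment, N m; "width": finger opening in m; "grip_force": force on a finger pad.
Only numpy, scipy, OpenCV 4.12 (cv2) and the standard library are available. Lean on these libraries where they do the work, as an engineer would, in place of code of your own. Each camera call takes 0.05 s, during which the arm holds its last target. There are 200 camera calls.

### The job

Put every palm gouge lying on the bench away in the drawer of the low steel tool safe, laid flat side by side, none on top of another, with their cutting edges towards the back; then shut the drawer fully, lock it with the slide on top, and give the handle a firm tug to make sure that the lock holds. The drawer may be locked or free now and the lock is unmarked: pushing its slide fully to one side and letting it spring back locks it, fully to the other side frees it, and only trying the drawer tells which. Leave the other things on the bench where they are.

Things in the scene. Friction and masses are not known exactly. Their poses are not given: they have to be found in the camera images.
- tool_safe: fixed low grey steel cabinet, 300 deep (x) x 310 wide (y) x 105 mm high; origin under its centre, on the bench; its front with the drawer faces its own -x (towards the robot)
- drawer_out (a joint): how far the one drawer is pulled out along the safe's -x: 0 shut, 0.18 m fully open. Stiff runners (1.5 N, plus 6 N per m/s); it stays where it is left. Locked, it gives about 2 mm and then stops hard. The bolt lies at the back inside, out of sight. Locked while open, it will not shut: it stops about 1 to 2 cm short until the lock is freed
- drawer_handle (a point): middle of the drawer's bow handle: a level round bar of 10 mm diameter, 110 mm long along the safe's y, held by a foot at each end; its axis stands 50 mm out from the drawer's front panel (45 mm clear between bar and panel) and 62 mm before the edge of the safe's roof, 32 mm below the safe's top; free space above and in front of it
- drawer: the drawer's open tray (moves with the drawer): origin in the middle of its inner floor, which measures 233 (x, front to back) x 270 mm (y); walls 46 mm high at the sides and back; the front panel stands 73 mm above this floor; +x points to the back of the safe. The floor lies 17 mm above the bench. With the drawer fully open the floor's front 180 mm lies clear of the safe's roof
- lock_case: the lock's steel plate on top of the safe near the front edge, 50 x 90 x 3 mm, origin at its centre on the safe's top; the hidden bolt belongs to it
- lock_slide (a joint): position of the lock slide along the safe's y: 0 in the middle, where a spring (260 N/m) returns it, +0.018 m at its end to +y, -0.018 m at the other end; it must reach an end (6 N) to throw the bolt fully. One end locks, the other frees: which is which differs from start to start and cannot be seen, nor can the bolt. It may be worked as often as wanted
- slide_grip (a point): middle of the slide's ribbed black grip, 20 (x) x 16 (y) x 26 mm high, standing on the lock plate; this point is 10 mm below its top and 20 mm above the safe's top
- gouge1: palm gouge (one of three or four alike, or absent), 125 mm long, 70 g: rounded beech palm handle 56 mm long, 25 to 27 mm wide, 22 to 25 mm high, flat below, brass ferrule, slim steel blade; origin in the handle's middle, 11 mm above its underside (grip here, across the handle); own x towards the cutting edge, z up; the butt is 31 mm behind the origin
- gouge1_tip (a point): cutting edge of gouge1, 94 mm ahead of the handle's middle
- gouge2: palm gouge (one of three or four alike, or absent), 125 mm long, 70 g: rounded beech palm handle 56 mm long, 25 to 27 mm wide, 22 to 25 mm high, flat below, brass ferrule, slim steel blade; origin in the handle's middle, 11 mm above its underside (grip here, across the handle); own x towards the cutting edge, z up; the butt is 31 mm behind the origin
- gouge2_tip (a point): cutting edge of gouge2, 94 mm ahead of the handle's middle
- gouge3: palm gouge (one of three or four alike, or absent), 125 mm long, 70 g: rounded beech palm handle 56 mm long, 25 to 27 mm wide, 22 to 25 mm high, flat below, brass ferrule, slim steel blade; origin in the handle's middle, 11 mm above its underside (grip here, across the handle); own x towards the cutting edge, z up; the butt is 31 mm behind the origin
- gouge3_tip (a point): cutting edge of gouge3, 94 mm ahead of the handle's middle
- gouge4: palm gouge (one of three or four alike, or absent), 125 mm long, 70 g: rounded beech palm handle 56 mm long, 25 to 27 mm wide, 22 to 25 mm high, flat below, brass ferrule, slim steel blade; origin in the handle's middle, 11 mm above its underside (grip here, across the handle); own x towards the cutting edge, z up; the butt is 31 mm behind the origin
- gouge4_tip (a point): cutting edge of gouge4, 94 mm ahead of the handle's middle
- glue_bottle: white glue bottle, 52 mm across, 150 mm tall; a bystander, leave it alone; origin under its centre
- tin: small open brass tin 85 x 55 x 20 mm; a bystander, leave it alone; origin under its centre
- ink_box: dark wooden ink pad box 90 x 60 x 34 mm; a bystander, leave it alone; origin under its centre
- goggles: clear safety spectacles, about 150 x 110 x 50 mm; a bystander, leave it alone; origin under its centre
- rotary_tool: grey hand-held rotary tool lying, 200 mm long, 46 mm thick; a bystander, leave it alone; origin under its centre
- mug: white mug, 76 mm across, 90 mm high; a bystander, leave it alone; origin under its centre
Not all that is in view belongs to the job. Leave any purple or red look-alike of the gouge1 alone.

How it is judged:
By the outcome, as a careful person would: the job done as asked, in the order asked, and still so for the second after the job is handed in, with the robot touching nothing.
Of gouge1, gouge2, gouge3, gouge4 only 3 to 4 are there at a start; the rules pass over those that are not, and their reading is None.
At some moment in a run one of gouge1, gouge2, gouge3, gouge4 may be knocked a few centimetres aside while the robot is not near it.
Once in a run the grip may slacken for a moment while it holds something.
It also fails if it takes over 210 s, if anything falls off the work surface, if the arm or the gripper's body presses on something with over 40 N, if the wrist force passes 120 N, or if a joint passes its speed limit or range.

## Working session

There is one attempt and no reset: what is moved stays moved. The work goes in short steps, Python scripts to look and compute and a tool call to move; the robot and the scene stay as the last step left them, time stands still between calls to the robot, and variables do not carry over. Pictures are saved under pics/ and viewed, at most 14 in all, crops included, and the job is handed in when it is done.

Besides the shell and the picture viewer there is one more tool, called after "Request:" as name(argument=value, ...) on one line, values as JSON. move_arm: Moves the arm, as the interface text tells. Its arguments: {"type":"object","properties":{"targets":{"type":"array"},"grip_force":{"type":"number"}},"required":["targets"]}

```bash
ls; mkdir -p pics
python3 - <<'E'
from bench import r
import cv2
s=r.read_state();print(s)
for n in("scene","top"):
    c=r.camera(n);cv2.imwrite(f"pics/{n}0.png",c["image"]);print(n,c["vertical_fov"],c["cx"],c["cy"],c["cam_to_world"].__repr__())
E
```

```text
pics
{'time': 0.0, 'joint_positions': array([ 1.13341165,  0.33283719, -0.06470202,  1.46095944,  0.02159331,
        1.34988031, -0.08851266]), 'joint_vel': array([-0.00025746,  0.00045125,  0.00172805, -0.00109386, -0.0013835 ,
        0.00050846, -0.00023379]), 'joint_torque': array([-1.21139314e-03, -6.23262835e+01,  2.35983945e-02, -3.89901423e+01,
       -6.14860025e-02,  3.97894881e-02,  1.92923376e-04]), 'ee_pos': array([ 0.2517116 , -0.57164705,  0.22176694]), 'eef_rot': array([ 9.78570004e-01,  2.05913245e-01, -1.71330088e-04, -6.73068644e-04]), 'ft_force': array([-0.71659391,  0.21411759, -0.06127884]), 'torque': array([-0.02917652,  0.01597259, -0.0347585 ]), 'grip_force': 0.0, 'width': 0.0872169746188726}
scene 46.744376349901685 276.7743541088273 207.67960307301394 array([[ 0.21751055,  0.6563203 , -0.72244918,  1.96222972],
       [ 0.975991  , -0.15491855,  0.15310717, -0.23179789],
       [-0.01143343, -0.73840632, -0.67425913,  1.37913433],
       [ 0.        ,  0.        ,  0.        ,  1.        ]])
top 51.55686662739286 278.5888257653028 207.9336694019344 array([[-0.02228163, -0.9755626 ,  0.21858896,  0.29160867],
       [-0.99974222,  0.02078842, -0.00912892,  0.04644098],
       [ 0.00436171, -0.21873602, -0.97577432,  1.45063464],
       [ 0.        ,  0.        ,  0.        ,  1.        ]])
```

View pics/top0.png

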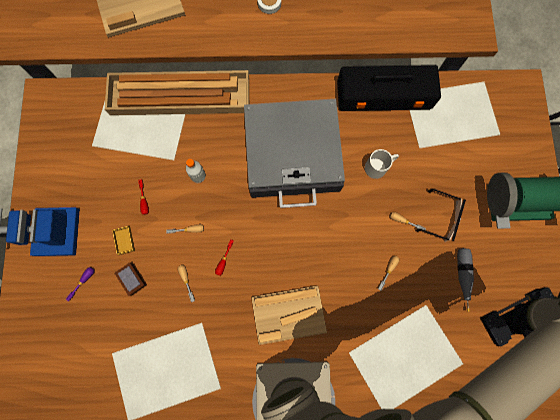

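View pics/scene0.png

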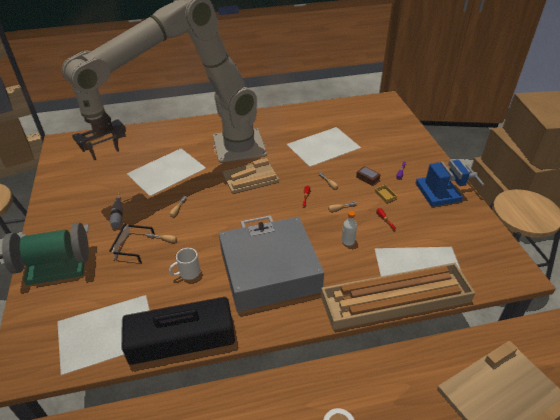

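Top view: there are four beech gouges, with handles at about (190,229), (184,272), (392,264) and (400,217). The last has its tip near the goggles frame. The red ones at (143,197) and (225,257) and the purple one at (80,283) are look-alikes to leave alone. The safe's handle is at (297,200) and the slide at (296,175). One enlarged composite should confirm this.

Run:
```python
import cv2,numpy as np
im=cv2.imread("pics/top0.png")
def t(x,y,w=66,h=50):
    c=cv2.resize(im[y:y+h,x:x+w],(w*6,h*6),interpolation=cv2.INTER_CUBIC)
    for k in range(0,w,10): cv2.putText(c,str(x+k),(k*6,8),0,.3,(255,255,0),1);cv2.line(c,(k*6+3,10),(k*6+3,14),(255,255,0),1)
    for k in range(0,h,10): cv2.putText(c,str(y+k),(0,k*6+6),0,.3,(0,255,255),1);cv2.line(c,(20,k*6+3),(24,k*6+3),(0,255,255),1)
    return c
cv2.imwrite("pics/crop1.png",np.vstack([np.hstack([t(155,205),t(155,258)]),np.hstack([t(360,248),t(382,200)])]))
cv2.imwrite("pics/crop2.png",cv2.resize(im[90:220,230:360],(780,600),interpolation=cv2.INTER_CUBIC)) if 0 else cv2.imwrite("pics/crop2.png",cv2.resize(im[95:215,235:355],(600,600),interpolation=cv2.INTER_CUBIC))
```

```text
(no output)
```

View pics/crop1.png

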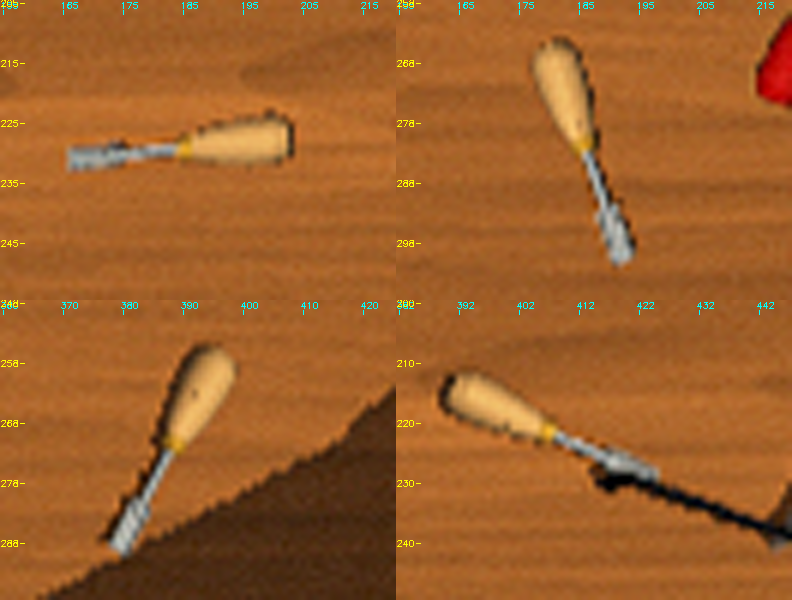

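View pics/crop2.png

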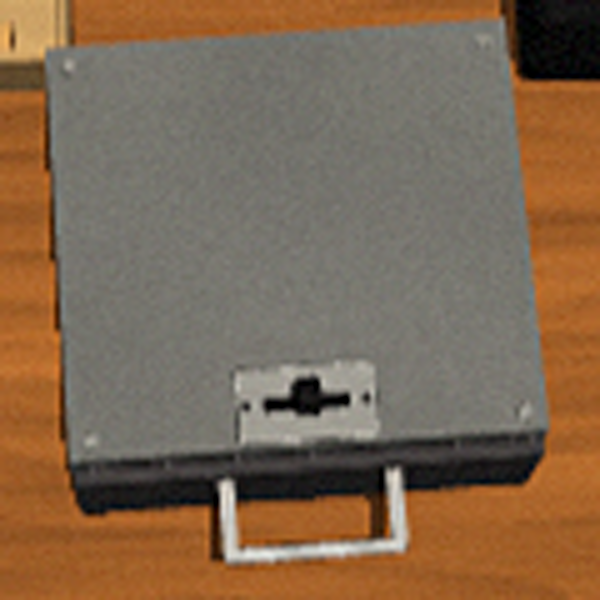

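Crop 1 confirms four beech gouges with a butt and a cutting edge each. D's tip at (424,228) lies beside the goggles temple. Crop 2 shows the safe's roof corners, the lock plate with its grip centred, and the bow handle.

```bash
cat > h.py <<'E'
from bench import r
import numpy as np, cv2
from scipy.spatial.transform import Rotation as R
def px(c,u,v,z):
    f=c["image"].shape[0]/2/np.tan(np.radians(c["vertical_fov"]/2)); T=np.array(c["cam_to_world"])
    d=T[:3,:3]@[(u-c["cx"])/f,(v-c["cy"])/f,1]; o=T[:3,3]
    return o+d*(z-o[2])/d[2]
def go(p,yaw=None):
    """shift (cm, tool axes of current pose) and turn about tool z to reach p, yaw of tool x"""
    s=r.read_state(); Rm=R.from_quat(s["eef_rot"])
    x=Rm.as_matrix()[:,0]; y0=np.arctan2(x[1],x[0])
    d=Rm.inv().apply(np.array(p)-s["ee_pos"])*100
    t=0
    if yaw is not None: t=-((yaw-y0+np.pi/2)%np.pi-np.pi/2)
    return np.round(d,2),round(t,3),round(y0,4)
E
python3 - <<'E'
from h import *
c=r.camera("top")
q=lambda x,y:(235+x/5,95+y/5)
co=[px(c,*q(x,y),.105) for x,y in((47,48),(503,17),(70,463),(548,430))]
print("corners",np.round(co,4)); print("centre",np.mean(co,0))
bl,br,fl,fr=co
print("depth",np.linalg.norm(bl-fl),np.linalg.norm(br-fr),"w",np.linalg.norm(bl-br),np.linalg.norm(fl-fr))
for a,b in((bl,fl),(br,fr)): print("yaw",np.arctan2(*(a-b)[1::-1]))
for a,b in((bl,br),(fl,fr)): e=a-b;print("yaw",np.arctan2(-e[0],e[1]))
print("bar",px(c,*q(230,555),.073),px(c,*q(405,547),.073)); print("slide",px(c,*q(308,380),.135))
G=dict(A=((203.2,227.6),(165.8,230.9)),B=((181.2,263.9),(192.6,301.3)),C=((396.3,255.5),(379.3,289.6)),D=((389.8,214.3),(424.8,228.3)))
for k,(b,t) in G.items():
    b=px(c,*b,.012);t=px(c,*t,.010);u=t-b;L=np.linalg.norm(u);print(k,"mid",np.round(b+u*31/125,4),"L",round(L,4),"yaw",round(np.arctan2(u[1],u[0]),3))
E
```

```text
corners [[ 0.95    0.1404  0.105 ]
 [ 0.9664 -0.1663  0.105 ]
 [ 0.6618  0.1271  0.105 ]
 [ 0.6773 -0.1805  0.105 ]]
centre [ 0.8139023  -0.01980921  0.105     ]
depth 0.28850755123389216 0.28943505349795856 w 0.3071222279579992 0.30807038104832735
yaw 0.04599257852627052
yaw 0.04928739436023432
yaw 0.05340885778254644
yaw 0.05038039543558389
bar [0.60649304 0.02557372 0.073     ] [ 0.60940849 -0.08842344  0.073     ]
slide [ 0.70475544 -0.02546529  0.135     ]
A mid [0.5497 0.3184 0.0115] L 0.1257 yaw 1.636
B mid [0.4018 0.3479 0.0115] L 0.1276 yaw -2.826
C mid [ 0.4169 -0.3375  0.0115] L 0.127 yaw 2.613
D mid [ 0.5714 -0.3712  0.0115] L 0.1252 yaw -1.983
```

Run:
```python
from h import *
print(go([.6355,-.030,.20],.05))
```

```text
(array([ 56.95, -34.11,   2.23]), np.float64(0.365), np.float64(0.4148))
```

Request:
move_arm(targets=[[[4.07,-2.44,0.16],[0,0,0],0],[[4.07,-2.44,0.16],[0,0,0],0],[[4.07,-2.44,0.16],[0,0,0],0],[[4.07,-2.44,0.16],[0,0,0],0],[[4.07,-2.44,0.16],[0,0,0],0],[[4.07,-2.44,0.16],[0,0,0],0],[[4.07,-2.44,0.16],[0,0,0],0],[[4.07,-2.44,0.16],[0,0,0],0],[[4.07,-2.44,0.16],[0,0,0],0],[[4.07,-2.44,0.16],[0,0,0],0],[[4.07,-2.44,0.16],[0,0,0],0],[[4.07,-2.44,0.16],[0,0,0],0],[[4.07,-2.44,0.16],[0,0,0],0],[[4.07,-2.44,0.16],[0,0,0],0],[[0,0,0],[0,0,0.122],0],[[0,0,0],[0,0,0.122],0],[[0,0,0],[0,0,0.122],0],[[0,0,0],[0,0,0],0],[[0,0,0],[0,0,0],0]])

```text
time: 2.52
ee_pos: [0.6356, -0.0297, 0.2]
eef_rot: [1.0, 0.026, -0.0, 0.0]
ft_force: [0.8, -0.4, 1.0]
width: 0.0002
grip_force: 0.0
```

Run:
```python
from h import *
print(r.read_state()["ee_pos"],go([.6355,-.030,.054],.05))
```

```text
[ 0.6356374  -0.02973921  0.20002784] (array([-1.00e-02,  2.00e-02,  1.46e+01]), np.float64(0.002), np.float64(0.0515))
```

Accurate. I'll lower and try a gentle pull.

Request:
move_arm(targets=[[[0,0,4],[0,0,0],0],[[0,0,4],[0,0,0],0],[[0,0,3],[0,0,0],0],[[0,0,2],[0,0,0],0],[[0,0,1.6],[0,0,0],0],[[0,0,0],[0,0,0],0],[[-0.5,0,0],[0,0,0],0],[[-0.5,0,0],[0,0,0],0],[[-0.5,0,0],[0,0,0],0],[[-0.3,0,0],[0,0,0],0],[[-0.2,0,0],[0,0,0],0],[[0,0,0],[0,0,0],0]])

```text
time: 4.03
ee_pos: [0.6213, -0.0305, 0.0558]
eef_rot: [1.0, 0.024, 0.007, -0.0]
ft_force: [27.3, 0.4, -15.8]
width: 0.0003
grip_force: 13.2
```

The drawer is locked: a 27 N pull gave no travel. I'll back off and go to the slide, straddling it with the fingers.

Request:
move_arm(targets=[[[0.5,0,0],[0,0,0],0],[[0.5,0,0],[0,0,0],0],[[0,0,-3],[0,0,0],0],[[0,0,-5],[0,0,0],0],[[0,0,-5],[0,0,0],35],[[3.9,-0.1,0],[0,0,0],35],[[4.0,0,0],[0,0,0],35],[[0,0,0],[0,0,0],35],[[0,0,0],[0,0,0],35],[[0,0,0],[0,0,0],35]])

```text
time: 5.28
ee_pos: [0.7039, -0.0255, 0.1847]
eef_rot: [1.0, 0.024, 0.0, 0.0]
ft_force: [-0.0, -0.3, -0.6]
width: 0.0304
grip_force: 0.0
```

Run:
```python
from h import *
s=r.read_state();print(s["ee_pos"],s["width"],go([.7048,-.0255,.114],.05))
```

```text
[ 0.70393993 -0.02554902  0.18467252] 0.030371076529941157 (array([ 0.09, -0.  ,  7.07]), np.float64(-0.001), np.float64(0.0487))
```

Request:
move_arm(targets=[[[0,0,3.5],[0,0,0],35],[[0,0,2],[0,0,0],35],[[0,0,1.57],[0,0,0],35],[[0,0,0],[0,0,0],35],[[0,-0.7,0],[0,0,0],35],[[0,-0.7,0],[0,0,0],35],[[0,-0.7,0],[0,0,0],35],[[0,-0.7,0],[0,0,0],35],[[0,0,0],[0,0,0],35],[[0,0,0],[0,0,0],35]])

```text
time: 6.52
ee_pos: [0.7039, 0.0004, 0.1145]
eef_rot: [1.0, 0.024, 0.001, 0.002]
ft_force: [0.3, -7.1, 3.0]
width: 0.0301
grip_force: 3.6
```

Request:
move_arm(targets=[[[0,-0.25,0],[0,0,0],35],[[0,0,0],[0,0,0],35],[[0,0,0],[0,0,0],35]])

```text
time: 6.9
ee_pos: [0.7039, 0.0005, 0.1145]
eef_rot: [1.0, 0.023, 0.001, 0.003]
ft_force: [-0.1, -14.0, 4.6]
width: 0.0308
grip_force: 6.1
```

The slide is at its +y end (14 N, no further travel). I'll return and try the drawer.

Request:
move_arm(targets=[[[0,1.5,0],[0,0,0],35],[[0,1.55,0],[0,0,0],35],[[0,0,-3.5],[0,0,0],35],[[0,0,-3.5],[0,0,0],35],[[-3.4,0,0],[0,0,0],0],[[-3.5,0,0],[0,0,0],0],[[0,0,0],[0,0,0],0],[[0,0,4],[0,0,0],0],[[0,0,4],[0,0,0],0],[[0,0,3],[0,0,0],0],[[0,0,2],[0,0,0],0],[[0,0,0],[0,0,0],0],[[-0.5,0,0],[0,0,0],0],[[-0.5,0,0],[0,0,0],0],[[-0.5,0,0],[0,0,0],0],[[-0.5,0,0],[0,0,0],0],[[0,0,0],[0,0,0],0]])

```text
time: 9.02
ee_pos: [0.622, -0.0294, 0.0554]
eef_rot: [1.0, 0.024, 0.008, -0.0]
ft_force: [30.1, 0.7, -19.6]
width: 0.0005
grip_force: 14.7
```

Still held, so +y is probably the locking end. Now the -y end.

Request:
move_arm(targets=[[[0.6,0,0],[0,0,0],0],[[0.6,0,0],[0,0,0],0],[[0,0,-3],[0,0,0],0],[[0,0,-5],[0,0,0],0],[[0,0,-5],[0,0,0],35],[[3.8,0,0],[0,0,0],35],[[3.9,0,0],[0,0,0],35],[[0,0,0],[0,0,0],35],[[0,0,0],[0,0,0],35],[[0,0,3.5],[0,0,0],35],[[0,0,2],[0,0,0],35],[[0,0,1.5],[0,0,0],35],[[0,0,0],[0,0,0],35],[[0,0.7,0],[0,0,0],35],[[0,0.7,0],[0,0,0],35],[[0,0.7,0],[0,0,0],35],[[0,0.7,0],[0,0,0],35],[[0,0.3,0],[0,0,0],35],[[0,0,0],[0,0,0],35],[[0,0,0],[0,0,0],35]])

```text
time: 11.52
ee_pos: [0.7065, -0.0505, 0.1145]
eef_rot: [1.0, 0.027, 0.001, -0.003]
ft_force: [-1.9, 15.6, 5.2]
width: 0.0307
grip_force: 7.8
```

Request:
move_arm(targets=[[[0,-1.5,0],[0,0,0],35],[[0,-1.6,0],[0,0,0],35],[[0,0,-3.5],[0,0,0],35],[[0,0,-3.5],[0,0,0],35],[[-3.5,0,0],[0,0,0],0],[[-3.5,0,0],[0,0,0],0],[[0,0,0],[0,0,0],0],[[0,0,4],[0,0,0],0],[[0,0,4],[0,0,0],0],[[0,0,3],[0,0,0],0],[[0,0,2],[0,0,0],0],[[0,0,0],[0,0,0],0],[[-0.5,0,0],[0,0,0],0],[[-0.5,0,0],[0,0,0],0],[[-0.5,0,0],[0,0,0],0],[[-0.5,0,0],[0,0,0],0],[[0,0,0],[0,0,0],0]])

```text
time: 13.65
ee_pos: [0.6217, -0.0295, 0.0556]
eef_rot: [1.0, 0.024, 0.008, -0.0]
ft_force: [34.0, 1.3, -21.7]
width: 0.0005
grip_force: 16.4
```

Run:
```python
from h import *
s=r.read_state();print(s["ee_pos"],s["ft_force"],s["torque"])
a=r.camera("top")["image"][140:215,245:345];b=r.camera("scene")["image"][195:270,210:310]
cv2.imwrite("pics/p5.png",cv2.resize(np.vstack([a,b]),(800*3//4,900*3//4*600//675),interpolation=cv2.INTER_CUBIC)[:600])
```

```text
[ 0.62172658 -0.02948772  0.05555806] [ 33.9612961    1.2997279  -21.65676488] [ 0.24218421 -7.33196124  0.04032744]
```

View pics/p5.png

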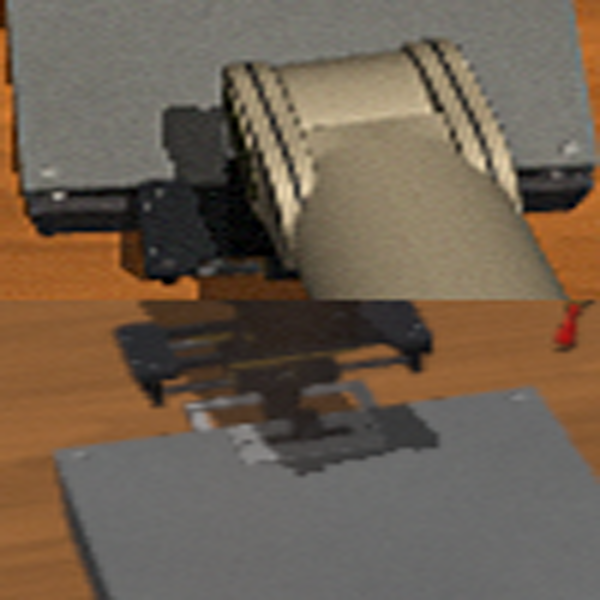

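The fingers do sit behind the bar, yet it holds. I'll back off and look at the slide itself.

Request:
move_arm(targets=[[[0.6,0,0],[0,0,0],0],[[0.6,0,0],[0,0,0],0],[[0,0,-3],[0,0,0],0],[[0,0,-5],[0,0,0],0],[[0,0,-5],[0,0,0],0],[[-5,0,-3],[0,0,0],0],[[-5,0,-3],[0,0,0],0],[[0,0,0],[0,0,0],0]])

```text
time: 14.75
ee_pos: [0.5256, -0.0344, 0.247]
eef_rot: [1.0, 0.024, 0.002, 0.001]
ft_force: [0.0, -0.5, 0.0]
width: 0.0004
grip_force: 0.0
```

Run:
```python
from h import *
a=r.camera("top")["image"][150:210,260:340];b=r.camera("scene")["image"][205:265,220:300]
cv2.imwrite("pics/p6.png",cv2.resize(np.hstack([a,b]),(800,300),interpolation=cv2.INTER_CUBIC)[:600])
```

```text
(no output)
```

View pics/p6.png

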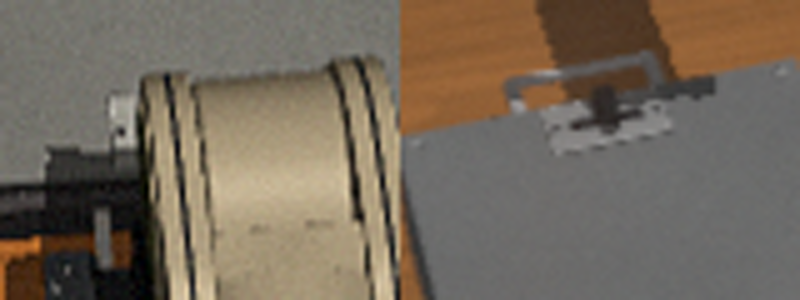

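The slide sits centred. The earlier tugs may have left the drawer 2 mm out with the bolt bearing on it, so I'll press it shut before throwing the slide again, with a longer hold.

Request:
move_arm(targets=[[[4.5,-0.2,3],[0,0,0],0],[[0,0,5],[0,0,0],0],[[0,0,5],[0,0,0],0],[[0,0,4.7],[0,0,0],0],[[0,0,0],[0,0,0],0],[[0.8,0,0],[0,0,0],0],[[0.8,0,0],[0,0,0],0],[[0.6,0,0],[0,0,0],0],[[0.5,0,0],[0,0,0],0],[[0,0,0],[0,0,0],0],[[0,0,0],[0,0,0],0]])

```text
time: 16.23
ee_pos: [0.5947, -0.0289, 0.0671]
eef_rot: [1.0, 0.024, -0.004, 0.001]
ft_force: [-25.5, 0.0, 19.7]
width: 0.0004
grip_force: 12.8
```

Request:
move_arm(targets=[[[-1,0,0],[0,0,0],0],[[0,0,-4],[0,0,0],0],[[0,0,-4],[0,0,0],0],[[0,0,-4],[0,0,0],35],[[4,0,0],[0,0,0],35],[[4,0,0],[0,0,0],35],[[3.8,0,0],[0,0,0],35],[[0,0,0],[0,0,0],35],[[0,0,0],[0,0,0],35],[[0,0,0],[0,0,0],35]])

```text
time: 17.48
ee_pos: [0.7061, -0.0235, 0.1872]
eef_rot: [1.0, 0.024, 0.0, 0.0]
ft_force: [-0.2, 0.5, -0.2]
width: 0.0303
grip_force: 0.0
```

Run:
```python
from h import *
s=r.read_state();print(s["ee_pos"],s["width"],go([.705,-.0255,.112],.05))
```

```text
[ 0.70611485 -0.02347052  0.18721814] 0.03034616999990136 (array([-0.13,  0.19,  7.52]), np.float64(-0.001), np.float64(0.0487))
```

Request:
move_arm(targets=[[[-0.1,0.2,3.5],[0,0,0],35],[[0,0,2.5],[0,0,0],35],[[0,0,1.4],[0,0,0],35],[[0,0,0],[0,0,0],35],[[0,0.7,0],[0,0,0],35],[[0,0.7,0],[0,0,0],35],[[0,0.7,0],[0,0,0],35],[[0,0.5,0],[0,0,0],35],[[0,0.3,0],[0,0,0],35],[[0,0.3,0],[0,0,0],35],[[0,0.2,0],[0,0,0],35],[[0,0,0],[0,0,0],35],[[0,0,0],[0,0,0],35],[[0,0,0],[0,0,0],35],[[0,0,0],[0,0,0],35]])

```text
time: 19.35
ee_pos: [0.7075, -0.0506, 0.1132]
eef_rot: [1.0, 0.028, 0.0, -0.005]
ft_force: [-1.9, 21.7, 5.0]
width: 0.0305
grip_force: 10.7
```

Request:
move_arm(targets=[[[0,-1.5,0],[0,0,0],35],[[0,-1.9,0],[0,0,0],35],[[0,0,-3.5],[0,0,0],35],[[0,0,-4],[0,0,0],35],[[-3.5,0,0],[0,0,0],0],[[-3.5,0,0],[0,0,0],0],[[0,0,0],[0,0,0],0],[[0,0,4],[0,0,0],0],[[0,0,4],[0,0,0],0],[[0,0,3],[0,0,0],0],[[0,0,2],[0,0,0],0],[[0,0,0],[0,0,0],0],[[-0.5,0,0],[0,0,0],0],[[-0.5,0,0],[0,0,0],0],[[-0.5,0,0],[0,0,0],0],[[-0.5,0,0],[0,0,0],0],[[0,0,0],[0,0,0],0]])

```text
time: 21.48
ee_pos: [0.622, -0.0294, 0.0595]
eef_rot: [1.0, 0.024, 0.008, -0.0]
ft_force: [30.6, 1.1, -18.9]
width: 0.0005
grip_force: 14.9
```

Request:
move_arm(targets=[[[0.6,0,0],[0,0,0],0],[[0.6,0,0],[0,0,0],0],[[0,0,-4],[0,0,0],0],[[0,0,-4],[0,0,0],0],[[0,0,-4],[0,0,0],0],[[-5.3,0,0],[0,0,0],0],[[0,0,4],[0,0,0],0],[[0,0,4],[0,0,0],0],[[0,0,3],[0,0,0],0],[[0.8,0,0],[0,0,0],0],[[0.8,0,0],[0,0,0],0],[[0.7,0,0],[0,0,0],0],[[0,0,0],[0,0,0],0],[[-1,0,0],[0,0,0],0],[[0,0,-6],[0,0,0],0],[[0,0,-6],[0,0,0],35],[[4,0,0],[0,0,0],35],[[4,0,0],[0,0,0],35],[[3.8,0,0],[0,0,0],35],[[0,0,0],[0,0,0],35]])

```text
time: 23.98
ee_pos: [0.7075, -0.0248, 0.1873]
eef_rot: [1.0, 0.025, 0.001, -0.0]
ft_force: [-0.0, 0.3, 0.3]
width: 0.0297
grip_force: 0.0
```

Run:
```python
from h import *
s=r.read_state();print(s["ee_pos"],s["width"],go([.705,-.0255,.112],.05))
```

```text
[ 0.70751538 -0.02479158  0.18734854] 0.029719867711723334 (array([-0.26,  0.07,  7.53]), np.float64(-0.001), np.float64(0.0491))
```

Request:
move_arm(targets=[[[-0.3,0.1,3.5],[0,0,0],35],[[0,0,2.5],[0,0,0],35],[[0,0,1.4],[0,0,0],35],[[0,0,0],[0,0,0],35],[[0,-0.7,0],[0,0,0],35],[[0,-0.7,0],[0,0,0],35],[[0,-0.7,0],[0,0,0],35],[[0,-0.5,0],[0,0,0],35],[[0,-0.3,0],[0,0,0],35],[[0,-0.3,0],[0,0,0],35],[[0,-0.2,0],[0,0,0],35],[[0,0,0],[0,0,0],35],[[0,0,0],[0,0,0],35],[[0,0,0],[0,0,0],35]])

```text
time: 25.72
ee_pos: [0.702, 0.0005, 0.1142]
eef_rot: [1.0, 0.022, 0.001, 0.004]
ft_force: [2.2, -18.5, 5.0]
width: 0.0304
grip_force: 9.1
```

Run:
```python
from h import *
b=r.camera("scene")["image"][205:265,220:300]
cv2.imwrite("pics/p7.png",cv2.resize(b,(640,480),interpolation=cv2.INTER_CUBIC)[:600])
```

```text
(no output)
```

View pics/p7.png

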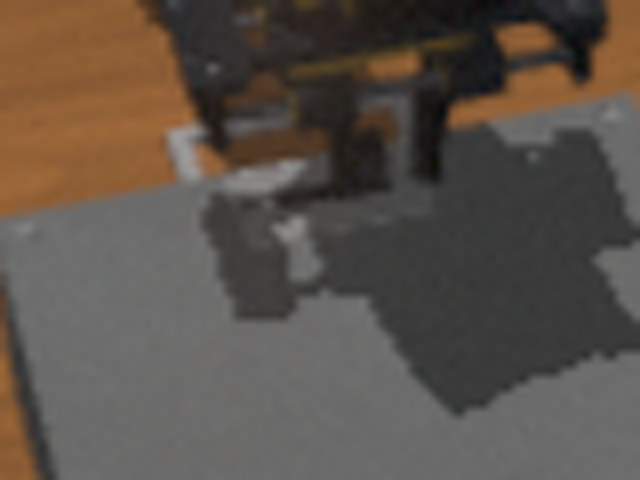

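The fingers straddle the grip and hold it displaced to +y. I'll return and tug.

Request:
move_arm(targets=[[[0,1.5,0],[0,0,0],35],[[0,1.9,0],[0,0,0],35],[[0,0,-3.5],[0,0,0],35],[[0,0,-4],[0,0,0],35],[[-3.5,0,0],[0,0,0],0],[[-3.5,0,0],[0,0,0],0],[[0,0,0],[0,0,0],0],[[0,0,4],[0,0,0],0],[[0,0,4],[0,0,0],0],[[0,0,3],[0,0,0],0],[[0,0,2],[0,0,0],0],[[0,0,0],[0,0,0],0],[[-0.5,0,0],[0,0,0],0],[[-0.5,0,0],[0,0,0],0],[[-0.5,0,0],[0,0,0],0],[[-0.4,0,0],[0,0,0],0],[[0,0,0],[0,0,0],0]])

```text
time: 27.9
ee_pos: [0.6132, -0.031, 0.0586]
eef_rot: [1.0, 0.024, -0.0, 0.0]
ft_force: [1.1, -0.1, 0.2]
width: 0.0003
grip_force: 0.0
```

It opened, so +y frees and -y locks. Now to pull it fully open.

Request:
move_arm(targets=[[[-1,0,0],[0,0,0],0],[[-1.5,0,0],[0,0,0],0],[[-1.5,0,0],[0,0,0],0],[[-1.5,0,0],[0,0,0],0],[[-1.5,0,0],[0,0,0],0],[[-1.5,0,0],[0,0,0],0],[[-1.5,0,0],[0,0,0],0],[[-1.5,0,0],[0,0,0],0],[[-1.5,0,0],[0,0,0],0],[[-1.5,0,0],[0,0,0],0],[[-1.3,0,0],[0,0,0],0],[[-1,0,0],[0,0,0],0],[[-0.5,0,0],[0,0,0],0],[[0,0,0],[0,0,0],0],[[0,0,0],[0,0,0],0]])

```text
time: 29.78
ee_pos: [0.4457, -0.0389, 0.0596]
eef_rot: [1.0, 0.025, 0.005, -0.0]
ft_force: [23.1, -0.8, -16.8]
width: 0.0004
grip_force: 11.4
```

Request:
move_arm(targets=[[[0.8,0,0],[0,0,0],0],[[0.6,0,0],[0,0,0],0],[[0,0,-5],[0,0,0],0],[[0,0,-5],[0,0,0],60],[[0,0,-4],[0,0,0],60],[[0,-4,0],[0,0,0],60],[[0,-4,0],[0,0,0],60],[[0,-4,0],[0,0,0],60],[[0,-4,0],[0,0,0],60],[[0,0,0],[0,0,0],60],[[0,0,0],[0,0,0],60]])

```text
time: 31.15
ee_pos: [0.4469, 0.1205, 0.1981]
eef_rot: [1.0, 0.024, -0.001, 0.0]
ft_force: [-0.4, -0.0, 0.1]
width: 0.0522
grip_force: 0.0
```

Run:
```python
from h import *
c=r.camera("top");print(r.read_state()["ee_pos"])
cv2.imwrite("pics/t8.png",cv2.resize(c["image"][130:330,150:460],None,fx=2.5,fy=2.5,interpolation=cv2.INTER_CUBIC))
```

```text
[0.44702138 0.12014381 0.19815144]
```

View pics/t8.png

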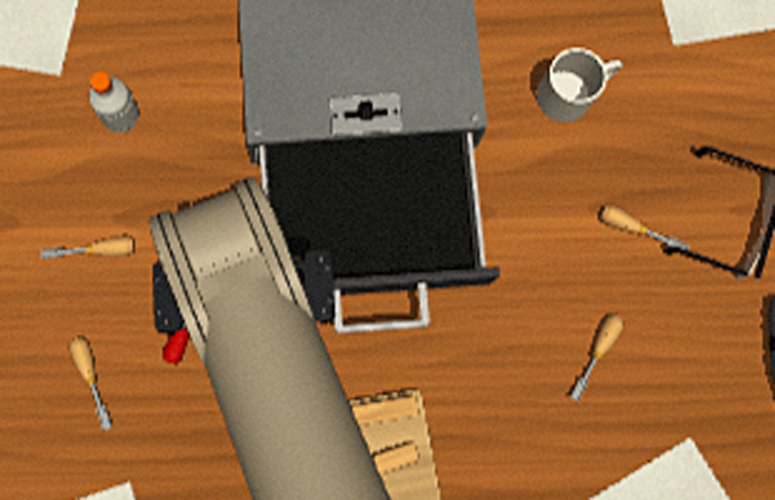

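The drawer is fully open and empty, and all four gouges are where they were measured. Next I check the last joint's room for the turns.

Run:
```python
from h import *
s=r.read_state();print(np.round(s["joint_positions"],3))
for n,p,y in (("A",[.5497,.3184,.1],1.636),("B",[.4018,.3479,.1],-2.826)): print(n,go(p,y),go(p,y+np.pi))
```

```text
[ 0.302  0.028 -0.665  1.873  0.018  1.247 -1.891]
A (array([ 11.21, -19.32,   9.8 ]), np.float64(1.553), np.float64(0.0476)) (array([ 11.21, -19.32,   9.8 ]), np.float64(1.553), np.float64(0.0476))
B (array([ -3.43, -22.97,   9.81]), np.float64(-0.268), np.float64(0.0476)) (array([ -3.43, -22.97,   9.81]), np.float64(-0.268), np.float64(0.0476))
```

Request:
move_arm(targets=[[[1.87,-3.22,0],[0,0,0],65],[[1.87,-3.22,0],[0,0,0],65],[[1.87,-3.22,0],[0,0,0],65],[[1.87,-3.22,0],[0,0,0],65],[[1.87,-3.22,0],[0,0,0],65],[[1.87,-3.22,0],[0,0,0],65],[[0,0,1],[0,0,-0.1588],65],[[0,0,1],[0,0,-0.1588],65],[[0,0,1],[0,0,-0.1588],65],[[0,0,1],[0,0,-0.1588],65],[[0,0,1],[0,0,-0.1588],65],[[0,0,1],[0,0,-0.1588],65],[[0,0,1],[0,0,-0.1588],65],[[0,0,1],[0,0,-0.1588],65],[[0,0,1],[0,0,-0.1588],65],[[0,0,1],[0,0,-0.1588],65],[[0,0,0],[0,0,0],65],[[0,0,0],[0,0,0],65]])

```text
time: 33.45
ee_pos: [0.5502, 0.319, 0.0986]
eef_rot: [0.685, 0.728, -0.0, 0.0]
ft_force: [0.1, 0.5, 0.7]
width: 0.0565
grip_force: 0.0
```

Run:
```python
from h import *
s=r.read_state();print(np.round(s["joint_positions"],3))
print(s["ee_pos"],go([.5497,.3184,.004],1.636))
```

```text
[ 0.093  0.65  -0.97   1.534  0.554  1.253 -0.897]
[0.55021141 0.31898406 0.09858381] (array([-0.05, -0.05,  9.46]), np.float64(-0.004), np.float64(1.6322))
```

Request:
move_arm(targets=[[[0,0,4],[0,0,0],65],[[0,0,3],[0,0,0],65],[[0,0,1.5],[0,0,0],65],[[0,0,0.9],[0,0,0],65],[[0,0,0],[0,0,0],65],[[0,0,0],[0,0,0],0],[[0,0,0],[0,0,0],0],[[0,0,0],[0,0,0],0],[[0,0,0],[0,0,0],0],[[0,0,-3],[0,0,0],0],[[0,0,-4],[0,0,0],0],[[0,0,-5],[0,0,0],0],[[0,0,-5],[0,0,0],0],[[0,0,0],[0,0,0],0]], grip_force=25)

```text
time: 35.2
ee_pos: [0.551, 0.3213, 0.1786]
eef_rot: [0.683, 0.73, 0.003, 0.001]
ft_force: [-0.2, 0.4, -1.1]
width: 0.025
grip_force: 24.9
```

Run:
```python
from h import *
s=r.read_state();print(s["ee_pos"],go([.5516,.0572,.14]))
```

```text
[0.5509795  0.32126121 0.17863284] (array([-26.36,  -1.7 ,   3.78]), 0, np.float64(1.6368))
```

Request:
move_arm(targets=[[[-4.39,-0.28,0],[0,0,0],0],[[-4.39,-0.28,0],[0,0,0],0],[[-4.39,-0.28,0],[0,0,0],0],[[-4.39,-0.28,0],[0,0,0],0],[[-4.39,-0.28,0],[0,0,0],0],[[-4.39,-0.28,0],[0,0,0],0],[[0,0,0],[0,0,0.1588],0],[[0,0,0],[0,0,0.1588],0],[[0,0,0],[0,0,0.1588],0],[[0,0,0],[0,0,0.1588],0],[[0,0,0],[0,0,0.1588],0],[[0,0,0],[0,0,0.1588],0],[[0,0,0],[0,0,0.1588],0],[[0,0,0],[0,0,0.1588],0],[[0,0,0],[0,0,0.1588],0],[[0,0,0],[0,0,0.1588],0],[[0,0,0],[0,0,0],0],[[0,0,0],[0,0,0],0]])

```text
time: 37.45
ee_pos: [0.5501, 0.0557, 0.1739]
eef_rot: [1.0, 0.026, -0.0, 0.0]
ft_force: [0.0, -0.1, -0.2]
width: 0.0244
grip_force: 24.9
```

Run:
```python
from h import *
s=r.read_state();print(s["ee_pos"],s["width"],go([.5516,.0572,.023],.05))
```

```text
[0.55010547 0.05570177 0.17394005] 0.024416111789956885 (array([ 0.17, -0.14, 15.09]), np.float64(0.002), np.float64(0.0524))
```

Request:
move_arm(targets=[[[0.2,-0.15,4],[0,0,0],0],[[0,0,4],[0,0,0],0],[[0,0,3.5],[0,0,0],0],[[0,0,2],[0,0,0],0],[[0,0,1],[0,0,0],0],[[0,0,0.6],[0,0,0],0],[[0,0,0],[0,0,0],0],[[0,0,0],[0,0,0],45],[[0,0,0],[0,0,0],45],[[0,0,0],[0,0,0],45],[[0,0,-3],[0,0,0],45],[[0,0,-4],[0,0,0],45],[[0,0,-4],[0,0,0],45],[[0,0,-4],[0,0,0],65],[[0,0,0],[0,0,0],65]])

```text
time: 39.33
ee_pos: [0.554, 0.0578, 0.1767]
eef_rot: [1.0, 0.024, 0.003, 0.0]
ft_force: [0.1, 0.1, -0.9]
width: 0.0512
grip_force: 0.0
```

Run:
```python
from h import *
s=r.read_state();print(s["ee_pos"],go([.4018,.3479,.1],.316))
```

```text
[0.55402479 0.0578095  0.17670735] (array([-13.83, -29.72,   7.58]), np.float64(-0.267), np.float64(0.0488))
```

Request:
move_arm(targets=[[[-1.98,-4.25,0],[0,0,0],65],[[-1.98,-4.25,0],[0,0,0],65],[[-1.98,-4.25,0],[0,0,0],65],[[-1.98,-4.25,0],[0,0,0],65],[[-1.98,-4.25,0],[0,0,0],65],[[-1.98,-4.25,0],[0,0,0],65],[[-1.98,-4.25,0],[0,0,0],65],[[0,0,3.7],[0,0,-0.1335],65],[[0,0,3.7],[0,0,-0.1335],65],[[0,0,0],[0,0,0],65],[[0,0,0],[0,0,0],65]])

```text
time: 40.7
ee_pos: [0.3996, 0.3481, 0.1004]
eef_rot: [0.988, 0.156, 0.0, -0.0]
ft_force: [0.3, -0.6, -0.6]
width: 0.057
grip_force: 0.0
```

Run:
```python
from h import *
s=r.read_state();print(s["joint_positions"].round(2),s["ee_pos"],go([.4018,.3479,.0045],.316))
c=r.camera("top");a=c["image"][225:325,140:240];b=c["image"][180:280,220:320]
cv2.imwrite("pics/p9.png",cv2.resize(np.hstack([a,b]),(800,400),interpolation=cv2.INTER_CUBIC))
```

```text
[ 0.03  0.39 -0.98  1.82  0.36  1.12 -2.33] [0.39958934 0.34810887 0.10036632] (array([0.2 , 0.09, 9.59]), np.float64(-0.003), np.float64(0.3129))
```

View pics/p9.png

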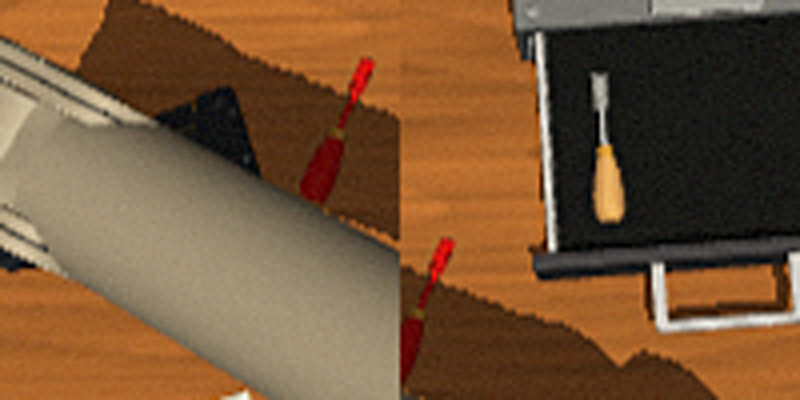

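Gouge A lies in the drawer at the left with its edge to the back. B is hidden under the arm, so I grasp at its last seen pose.

Request:
move_arm(targets=[[[0.2,0.1,4],[0,0,0],65],[[0,0,3],[0,0,0],65],[[0,0,1.6],[0,0,0],65],[[0,0,1.0],[0,0,0],65],[[0,0,0],[0,0,0],65],[[0,0,0],[0,0,0],0],[[0,0,0],[0,0,0],0],[[0,0,0],[0,0,0],0],[[0,0,0],[0,0,0],0],[[0,0,-3],[0,0,0],0],[[0,0,-5],[0,0,0],0],[[0,0,-5],[0,0,0],0],[[0,0,-5],[0,0,0],0],[[0,0,0],[0,0,0],0]])

```text
time: 42.5
ee_pos: [0.4028, 0.3489, 0.187]
eef_rot: [0.988, 0.157, 0.003, -0.001]
ft_force: [0.5, 0.3, -1.1]
width: 0.0248
grip_force: 25.0
```

Run:
```python
from h import *
s=r.read_state();print(s["ee_pos"],go([.5546,-.0027,.14],.05))
```

```text
[0.40278933 0.34890262 0.18695686] (array([ 3.49, 38.14,  4.67]), np.float64(0.266), np.float64(0.3157))
```

Request:
move_arm(targets=[[[0.39,4.24,0],[0,0,0],0],[[0.39,4.24,0],[0,0,0],0],[[0.39,4.24,0],[0,0,0],0],[[0.39,4.24,0],[0,0,0],0],[[0.39,4.24,0],[0,0,0],0],[[0.39,4.24,0],[0,0,0],0],[[0.39,4.24,0],[0,0,0],0],[[0.39,4.24,0],[0,0,0],0],[[0.39,4.24,0],[0,0,0],0],[[0,0,0],[0,0,-0.17],0],[[0,0,0],[0,0,-0.17],0],[[0,0,0],[0,0,-0.17],0],[[0,0,0],[0,0,-0.17],0],[[0,0,0],[0,0,-0.17],0],[[0,0,0],[0,0,-0.17],0],[[0,0,0],[0,0,-0.17],0],[[0,0,0],[0,0,-0.17],0],[[0,0,0],[0,0,-0.17],0],[[0,0,0],[0,0,-0.17],0]])

```text
time: 44.88
ee_pos: [0.5529, -0.0045, 0.1823]
eef_rot: [0.531, 0.847, -0.0, -0.001]
ft_force: [-0.4, 0.0, -0.7]
width: 0.0249
grip_force: 25.0
```

Request:
move_arm(targets=[[[0,0,0],[0,0,-0.17],0],[[0,0,0],[0,0,-0.17],0],[[0,0,0],[0,0,-0.17],0],[[0,0,0],[0,0,-0.17],0],[[0,0,0],[0,0,-0.17],0],[[0,0,0],[0,0,-0.17],0],[[0,0,0],[0,0,-0.156],0],[[0,0,0],[0,0,0],0],[[0,0,0],[0,0,0],0]])

```text
time: 46.0
ee_pos: [0.5532, -0.0045, 0.1829]
eef_rot: [-0.023, 1.0, 0.0, -0.0]
ft_force: [0.3, 0.5, -1.0]
width: 0.0248
grip_force: 25.0
```

Run:
```python
from h import *
s=r.read_state();print(s["joint_positions"].round(2),s["ee_pos"],s["width"],go([.5546,-.0027,.0225],.05))
```

```text
[ 0.96  0.57 -1.37  1.66  0.57  1.39  1.13] [ 0.55322891 -0.00445136  0.18293449] 0.02477894946349107 (array([-0.15,  0.17, 16.04]), np.float64(-0.003), np.float64(-3.0948))
```

Request:
move_arm(targets=[[[-0.15,0.17,5],[0,0,0],0],[[0,0,4],[0,0,0],0],[[0,0,3.5],[0,0,0],0],[[0,0,2],[0,0,0],0],[[0,0,1],[0,0,0],0],[[0,0,0.5],[0,0,0],0],[[0,0,0],[0,0,0],0],[[0,0,0],[0,0,0],45],[[0,0,0],[0,0,0],45],[[0,0,0],[0,0,0],45],[[0,0,-3],[0,0,0],45],[[0,0,-4],[0,0,0],45],[[0,0,-4],[0,0,0],45],[[0,0,-5],[0,0,0],65],[[0,0,0],[0,0,0],65]])

```text
time: 47.88
ee_pos: [0.5565, -0.002, 0.1869]
eef_rot: [-0.025, 1.0, -0.0, 0.003]
ft_force: [-0.1, 0.0, -0.8]
width: 0.0519
grip_force: 0.0
```

Run:
```python
from h import *
s=r.read_state();print(s["joint_positions"].round(2),s["ee_pos"],go([.5714,-.3712,.1],1.158-np.pi))
```

```text
[ 0.96  0.56 -1.37  1.65  0.56  1.39  1.13] [ 0.55649955 -0.00201246  0.18691868] (array([  0.41, -36.94,   8.71]), np.float64(-1.108), np.float64(-3.0914))
```

Request:
move_arm(targets=[[[0.05,-4.1,0],[0,0,0],65],[[0.05,-4.1,0],[0,0,0],65],[[0.05,-4.1,0],[0,0,0],65],[[0.05,-4.1,0],[0,0,0],65],[[0.05,-4.1,0],[0,0,0],65],[[0.05,-4.1,0],[0,0,0],65],[[0.05,-4.1,0],[0,0,0],65],[[0.05,-4.1,0],[0,0,0],65],[[0.05,-4.1,0],[0,0,0],65],[[0,0,0],[0,0,0.18],65],[[0,0,0],[0,0,0.18],65],[[0,0,0],[0,0,0.18],65],[[0,0,0],[0,0,0.18],65],[[0,0,0],[0,0,0.18],65],[[0,0,0],[0,0,0.18],65],[[0,0,0],[0,0,0.18],65],[[0,0,0],[0,0,0.18],65],[[0,0,0],[0,0,0.18],65],[[0,0,0],[0,0,0.18],65],[[0,0,0],[0,0,0.18],65]])

```text
time: 50.38
ee_pos: [0.5685, -0.3713, 0.1823]
eef_rot: [0.824, 0.567, -0.0, -0.001]
ft_force: [0.3, 0.0, 0.3]
width: 0.0562
grip_force: 0.0
```

Run:
```python
from h import *
s=r.read_state();print(s["joint_positions"].round(2),s["ee_pos"],go([.5714,-.3712,.0045],1.158))
c=r.camera("top");a=c["image"][195:295,360:460];b=c["image"][180:280,220:320]
cv2.imwrite("pics/p10.png",cv2.resize(np.hstack([a,b]),(800,400),interpolation=cv2.INTER_CUBIC))
```

```text
[ 1.08  0.62 -0.88  1.32  0.47  1.41 -0.14] [ 0.568513   -0.37132852  0.18227968] (array([ 0.12,  0.29, 17.78]), np.float64(0.048), np.float64(1.2059))
```

View pics/p10.png

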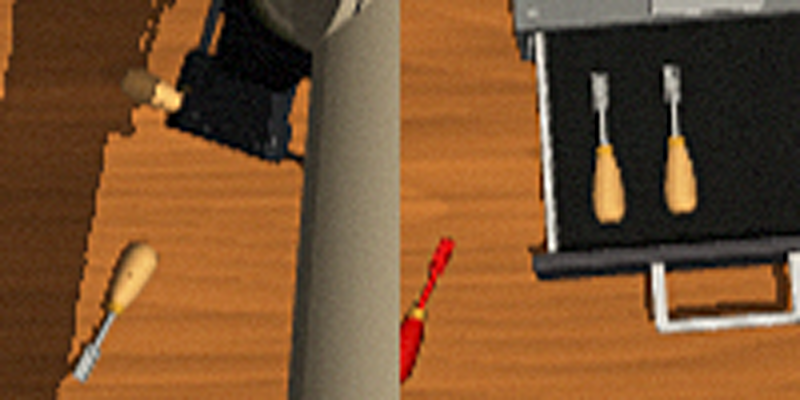

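A and B are side by side in the drawer. D's butt at about (391,215) and C at about (396,256) to (380,289) are unchanged. Grasping D.

Request:
move_arm(targets=[[[0.12,0.29,5],[0,0,0.048],65],[[0,0,5],[0,0,0],65],[[0,0,4],[0,0,0],65],[[0,0,2.3],[0,0,0],65],[[0,0,1.4],[0,0,0],65],[[0,0,0],[0,0,0],65],[[0,0,0],[0,0,0],0],[[0,0,0],[0,0,0],0],[[0,0,0],[0,0,0],0],[[0,0,0],[0,0,0],0],[[0,0,-2],[0,0,0],0],[[0,0,-4],[0,0,0],0],[[0,0,-6],[0,0,0],0],[[0,0,-6],[0,0,0],0],[[0,0,0],[0,0,0],0]])

```text
time: 52.3
ee_pos: [0.5746, -0.3716, 0.1937]
eef_rot: [0.835, 0.55, 0.002, 0.004]
ft_force: [1.0, 0.3, -1.3]
width: 0.0249
grip_force: 24.4
```

Run:
```python
from h import *
s=r.read_state();print(s["ee_pos"],go([.5606,-.1226,.14],.05))
```

```text
[ 0.57462728 -0.37158062  0.19374476] (array([ 22.32, -11.19,   5.25]), np.float64(1.114), np.float64(1.164))
```

Request:
move_arm(targets=[[[3.72,-1.87,0],[0,0,0],0],[[3.72,-1.87,0],[0,0,0],0],[[3.72,-1.87,0],[0,0,0],0],[[3.72,-1.87,0],[0,0,0],0],[[3.72,-1.87,0],[0,0,0],0],[[3.72,-1.87,0],[0,0,0],0],[[0,0,0],[0,0,-0.169],0],[[0,0,0],[0,0,-0.169],0],[[0,0,0],[0,0,-0.169],0],[[0,0,0],[0,0,-0.169],0],[[0,0,0],[0,0,-0.169],0],[[0,0,0],[0,0,-0.169],0],[[0,0,0],[0,0,-0.169],0],[[0,0,0],[0,0,-0.169],0],[[0,0,0],[0,0,-0.169],0],[[0,0,0],[0,0,-0.169],0],[[0,0,0],[0,0,-0.169],0],[[0,0,0],[0,0,-0.169],0],[[0,0,0],[0,0,0],0],[[0,0,0],[0,0,0],0]])

```text
time: 54.8
ee_pos: [0.5572, -0.1219, 0.1865]
eef_rot: [-0.023, 1.0, -0.0, -0.0]
ft_force: [-0.2, -0.2, -0.3]
width: 0.0251
grip_force: 24.4
```

Run:
```python
from h import *
s=r.read_state();print(s["joint_positions"].round(2),s["ee_pos"],s["width"],go([.5606,-.1226,.0225],.05))
```

```text
[ 1.14  0.63 -1.39  1.61  0.62  1.43  1.31] [ 0.55720941 -0.12188556  0.18649199] 0.025116809887228198 (array([-0.34, -0.08, 16.4 ]), np.float64(-0.003), np.float64(-3.095))
```

Request:
move_arm(targets=[[[-0.34,-0.08,5],[0,0,0],0],[[0,0,4],[0,0,0],0],[[0,0,3.5],[0,0,0],0],[[0,0,2.3],[0,0,0],0],[[0,0,1],[0,0,0],0],[[0,0,0.5],[0,0,0],0],[[0,0,0],[0,0,0],0],[[0,0,0],[0,0,0],45],[[0,0,0],[0,0,0],45],[[0,0,0],[0,0,0],45],[[0,0,-3],[0,0,0],45],[[0,0,-4],[0,0,0],45],[[0,0,-4],[0,0,0],45],[[0,0,-5],[0,0,0],65],[[0,0,0],[0,0,0],65]])

```text
time: 56.68
ee_pos: [0.5625, -0.1221, 0.1871]
eef_rot: [-0.025, 1.0, -0.001, 0.003]
ft_force: [0.3, 0.2, -0.1]
width: 0.0516
grip_force: 0.0
```

Run:
```python
from h import *
s=r.read_state();print(s["joint_positions"].round(2),s["ee_pos"],go([.4169,-.3375,.1],2.613))
```

```text
[ 1.13  0.63 -1.38  1.6   0.62  1.43  1.32] [ 0.56249555 -0.12214671  0.18706749] (array([ 15.67, -20.76,   8.65]), np.float64(0.579), np.float64(-3.0914))
```

Request:
move_arm(targets=[[[2.61,-3.46,0],[0,0,0],65],[[2.61,-3.46,0],[0,0,0],65],[[2.61,-3.46,0],[0,0,0],65],[[2.61,-3.46,0],[0,0,0],65],[[2.61,-3.46,0],[0,0,0],65],[[2.61,-3.46,0],[0,0,0],65],[[0,0,2.1],[0,0,0.145],65],[[0,0,2.1],[0,0,0.145],65],[[0,0,2.1],[0,0,0.145],65],[[0,0,2.1],[0,0,0.145],65],[[0,0,0],[0,0,0],65],[[0,0,0],[0,0,0],65]])

```text
time: 58.18
ee_pos: [0.415, -0.3377, 0.0999]
eef_rot: [0.26, 0.966, -0.0, 0.0]
ft_force: [-0.4, -0.0, 0.6]
width: 0.0565
grip_force: 0.0
```

Run:
```python
from h import *
s=r.read_state();print(s["joint_positions"].round(2),s["ee_pos"],go([.4169,-.3375,.0045],2.613))
c=r.camera("top");a=c["image"][225:325,340:440];b=c["image"][180:280,250:350]
cv2.imwrite("pics/p11.png",cv2.resize(np.hstack([a,b]),(800,400),interpolation=cv2.INTER_CUBIC))
```

```text
[ 1.58  0.54 -1.21  1.8   0.54  1.19  1.24] [ 0.41502783 -0.33772668  0.09989846] (array([-0.15,  0.11,  9.54]), np.float64(0.002), np.float64(2.6153))
```

View pics/p11.png

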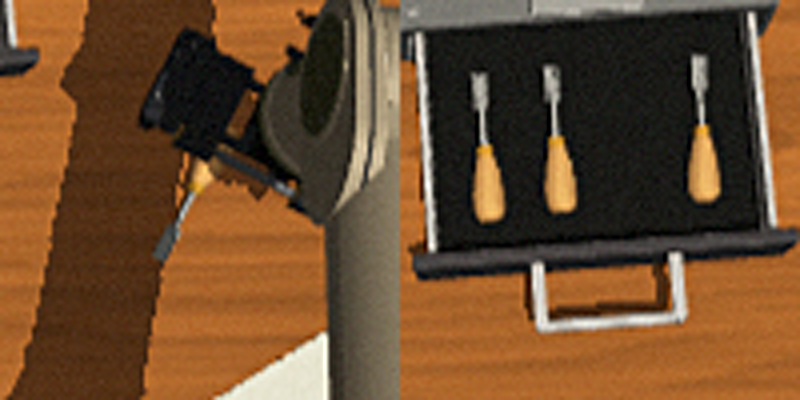

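Three gouges lie well in the drawer. C is still in place, with its tip at about (380,289). Grasping C.

Request:
move_arm(targets=[[[-0.15,0.1,4],[0,0,0],65],[[0,0,3],[0,0,0],65],[[0,0,1.5],[0,0,0],65],[[0,0,1.0],[0,0,0],65],[[0,0,0],[0,0,0],65],[[0,0,0],[0,0,0],0],[[0,0,0],[0,0,0],0],[[0,0,0],[0,0,0],0],[[0,0,0],[0,0,0],0],[[0,0,-3],[0,0,0],0],[[0,0,-5],[0,0,0],0],[[0,0,-5],[0,0,0],0],[[0,0,-5],[0,0,0],0],[[0,0,0],[0,0,0],0]])

```text
time: 59.98
ee_pos: [0.4182, -0.3384, 0.1877]
eef_rot: [0.262, 0.965, -0.001, 0.002]
ft_force: [0.7, 0.1, -0.9]
width: 0.0249
grip_force: 25.0
```

Run:
```python
from h import *
s=r.read_state();print(s["ee_pos"],go([.5576,-.0627,.14],.05))
```

```text
[ 0.41820364 -0.3383578   0.18771374] (array([ 1.93, 30.84,  4.72]), np.float64(-0.58), np.float64(2.6117))
```

Request:
move_arm(targets=[[[0.24,3.86,0],[0,0,0],0],[[0.24,3.86,0],[0,0,0],0],[[0.24,3.86,0],[0,0,0],0],[[0.24,3.86,0],[0,0,0],0],[[0.24,3.86,0],[0,0,0],0],[[0.24,3.86,0],[0,0,0],0],[[0.24,3.86,0],[0,0,0],0],[[0.24,3.86,0],[0,0,0],0],[[0,0,0],[0,0,0.171],0],[[0,0,0],[0,0,0.171],0],[[0,0,0],[0,0,0.171],0],[[0,0,0],[0,0,0.171],0],[[0,0,0],[0,0,0.171],0],[[0,0,0],[0,0,0.171],0],[[0,0,0],[0,0,0.171],0],[[0,0,0],[0,0,0.171],0],[[0,0,0],[0,0,0.171],0],[[0,0,0],[0,0,0.171],0],[[0,0,0],[0,0,0.171],0],[[0,0,0],[0,0,0.171],0]])

```text
time: 62.48
ee_pos: [0.5554, -0.0616, 0.183]
eef_rot: [0.962, 0.274, -0.001, -0.0]
ft_force: [-0.5, -0.5, -0.7]
width: 0.025
grip_force: 25.0
```

Request:
move_arm(targets=[[[0,0,0],[0,0,0.171],0],[[0,0,0],[0,0,0.171],0],[[0,0,0],[0,0,0.168],0],[[0,0,0],[0,0,0],0],[[0,0,0],[0,0,0],0]])

```text
time: 63.1
ee_pos: [0.5557, -0.0615, 0.1838]
eef_rot: [1.0, 0.027, -0.001, -0.0]
ft_force: [0.6, 0.1, -1.3]
width: 0.0249
grip_force: 25.0
```

Run:
```python
from h import *
s=r.read_state();print(s["joint_positions"].round(2),s["ee_pos"],s["width"],go([.5576,-.0627,.0225],.05))
```

```text
[ 0.68  0.3  -0.77  1.66  0.22  1.27 -1.65] [ 0.55572421 -0.06147823  0.18375842] 0.02488205396226977 (array([ 0.2 ,  0.13, 16.13]), np.float64(0.004), np.float64(0.0537))
```

Request:
move_arm(targets=[[[0.2,0.13,5],[0,0,0],0],[[0,0,4],[0,0,0],0],[[0,0,3.5],[0,0,0],0],[[0,0,2.1],[0,0,0],0],[[0,0,1],[0,0,0],0],[[0,0,0.5],[0,0,0],0],[[0,0,0],[0,0,0],0],[[0,0,0],[0,0,0],43],[[0,0,0],[0,0,0],43],[[0,0,0],[0,0,0],43],[[0,0,-3],[0,0,0],43],[[0,0,-4],[0,0,0],43],[[0,0,-5],[0,0,0],43],[[-3.4,-2.5,0],[0,0,0],0],[[-3.3,0,0],[0,0,0],0],[[-3.3,0,0],[0,0,0],0],[[0,0,0],[0,0,0],0],[[0,0,0],[0,0,0],0]])

```text
time: 65.35
ee_pos: [0.4577, -0.0429, 0.1439]
eef_rot: [1.0, 0.025, 0.001, 0.0]
ft_force: [0.6, 0.1, -0.9]
width: 0.0015
grip_force: 0.0
```

Run:
```python
from h import *
s=r.read_state();print(s["ee_pos"],s["width"],go([.4575,-.039,.073],.05))
c=r.camera("top");a=c["image"][130:230,240:360]
cv2.imwrite("pics/p12.png",cv2.resize(a,(720,600),interpolation=cv2.INTER_CUBIC))
```

```text
[ 0.45770244 -0.04286987  0.14389493] 0.0014713667141656034 (array([-0.01, -0.39,  7.09]), np.float64(-0.0), np.float64(0.0496))
```

View pics/p12.png

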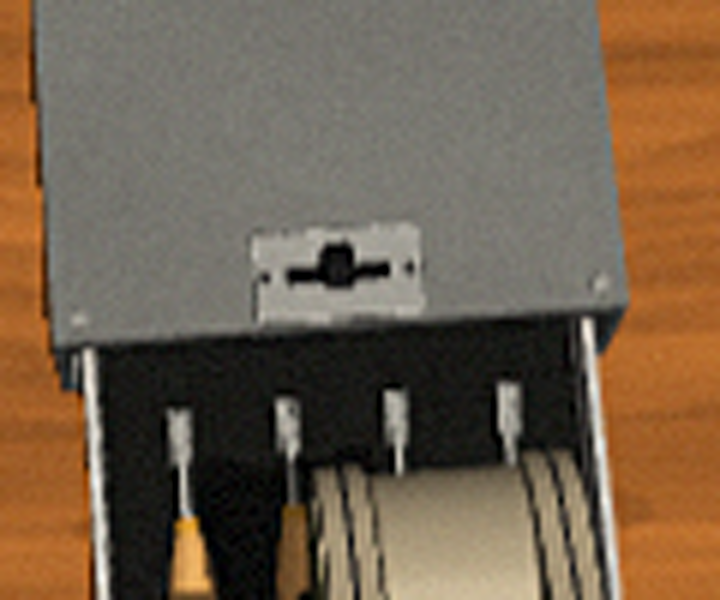

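All four lie flat, parallel and evenly spaced, with their edges to the back. Now I push the drawer shut by its panel.

Request:
move_arm(targets=[[[0,-0.4,3],[0,0,0],0],[[0,0,2.5],[0,0,0],0],[[0,0,1.6],[0,0,0],0],[[0,0,0],[0,0,0],0],[[0.5,0,0],[0,0,0],0],[[0.8,0,0],[0,0,0],0],[[1.2,0,0],[0,0,0],0],[[1.5,0,0],[0,0,0],0],[[1.5,0,0],[0,0,0],0],[[1.5,0,0],[0,0,0],0],[[1.5,0,0],[0,0,0],0],[[1.5,0,0],[0,0,0],0],[[1.5,0,0],[0,0,0],0],[[1.5,0,0],[0,0,0],0],[[1.5,0,0],[0,0,0],0],[[1.5,0,0],[0,0,0],0],[[1,0,0],[0,0,0],0],[[0.7,0,0],[0,0,0],0],[[0,0,0],[0,0,0],0]])

```text
time: 67.78
ee_pos: [0.6341, -0.0296, 0.0724]
eef_rot: [1.0, 0.025, 0.0, -0.0]
ft_force: [0.3, 0.9, -0.1]
width: 0.0003
grip_force: 0.0
```

Request:
move_arm(targets=[[[0.5,0,0],[0,0,0],0],[[0.5,0,0],[0,0,0],0],[[0.4,0,0],[0,0,0],0],[[0.4,0,0],[0,0,0],0],[[0,0,0],[0,0,0],0],[[0,0,0],[0,0,0],0]])

```text
time: 68.53
ee_pos: [0.649, -0.029, 0.0723]
eef_rot: [1.0, 0.025, -0.003, 0.0]
ft_force: [-15.9, -0.2, 10.7]
width: 0.0004
grip_force: 8.3
```

Shut hard against its stop at the predicted place. Next is the slide, thrown to -y to lock.

Request:
move_arm(targets=[[[-0.8,0,0],[0,0,0],0],[[-0.8,0,0],[0,0,0],0],[[0,0,-4],[0,0,0],0],[[0,0,-4],[0,0,0],0],[[0,0,-3.5],[0,0,0],35],[[3.4,0,0],[0,0,0],35],[[3.5,0,0],[0,0,0],35],[[0,0,0],[0,0,0],35],[[0,0,0],[0,0,0],35]])

```text
time: 69.65
ee_pos: [0.7041, -0.0262, 0.1874]
eef_rot: [1.0, 0.025, -0.0, -0.0]
ft_force: [0.4, 0.3, 1.2]
width: 0.0299
grip_force: 0.0
```

Run:
```python
from h import *
s=r.read_state();print(s["ee_pos"],s["width"],go([.705,-.0255,.112],.05))
```

```text
[ 0.7041012  -0.02618807  0.18736141] 0.029864824765544702 (array([ 0.09, -0.06,  7.54]), np.float64(0.0), np.float64(0.0501))
```

Request:
move_arm(targets=[[[0.1,-0.1,3.5],[0,0,0],35],[[0,0,2.5],[0,0,0],35],[[0,0,1.4],[0,0,0],35],[[0,0,0],[0,0,0],35],[[0,0.7,0],[0,0,0],35],[[0,0.7,0],[0,0,0],35],[[0,0.7,0],[0,0,0],35],[[0,0.5,0],[0,0,0],35],[[0,0.3,0],[0,0,0],35],[[0,0.3,0],[0,0,0],35],[[0,0.1,0],[0,0,0],35],[[0,0,0],[0,0,0],35],[[0,0,0],[0,0,0],35],[[0,0,0],[0,0,0],35]])

```text
time: 71.4
ee_pos: [0.7074, -0.0505, 0.1143]
eef_rot: [1.0, 0.028, 0.001, -0.004]
ft_force: [-1.0, 19.7, 3.6]
width: 0.0303
grip_force: 10.0
```

Request:
move_arm(targets=[[[0,-1.5,0],[0,0,0],35],[[0,-1.7,0],[0,0,0],35],[[0,0,-3.5],[0,0,0],35],[[0,0,-4],[0,0,0],35],[[-3.5,0,0],[0,0,0],0],[[-3.5,0,0],[0,0,0],0],[[0,0,0],[0,0,0],0],[[0,0,4],[0,0,0],0],[[0,0,4],[0,0,0],0],[[0,0,3],[0,0,0],0],[[0,0,2],[0,0,0],0],[[0,0,0],[0,0,0],0],[[-0.5,0,0],[0,0,0],0],[[-0.5,0,0],[0,0,0],0],[[-0.5,0,0],[0,0,0],0],[[-0.5,0,0],[0,0,0],0],[[0,0,0],[0,0,0],0]])

```text
time: 73.53
ee_pos: [0.622, -0.0305, 0.0604]
eef_rot: [1.0, 0.025, 0.008, -0.001]
ft_force: [31.0, 2.5, -18.2]
width: 0.0008
grip_force: 15.5
```

The lock holds against 31 N. I'll press lightly back to take up the 2 mm play, then retreat and check.

Request:
move_arm(targets=[[[0.7,0,0],[0,0,0],0],[[0.8,0,-0.7],[0,0,0],0],[[0.8,0,-0.6],[0,0,0],0],[[0.7,0,0],[0,0,0],0],[[0.5,0,0],[0,0,0],0],[[0,0,0],[0,0,0],0],[[-0.8,0,0],[0,0,0],0],[[-0.7,0,0],[0,0,0],0],[[0,0,-5],[0,0,0],0],[[0,0,-5],[0,0,0],0],[[0,0,-5],[0,0,0],0],[[0,4,0],[0,0,0],0],[[-2,5,0],[0,0,0],0],[[-2,5,0],[0,0,0],0],[[-2,5,0],[0,0,0],0],[[-2,5,0],[0,0,0],0],[[0,0,0],[0,0,0],0],[[0,0,0],[0,0,0],0]])

```text
time: 75.78
ee_pos: [0.5676, -0.273, 0.2214]
eef_rot: [1.0, 0.025, 0.0, -0.0]
ft_force: [0.3, 0.2, 0.1]
width: 0.0001
grip_force: 0.0
```

Run:
```python
from h import *
c=r.camera("top");cv2.imwrite("pics/end.png",cv2.resize(c["image"][85:335,60:500],None,fx=1.8,fy=1.8,interpolation=cv2.INTER_CUBIC))
```

```text
(no output)
```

View pics/end.png

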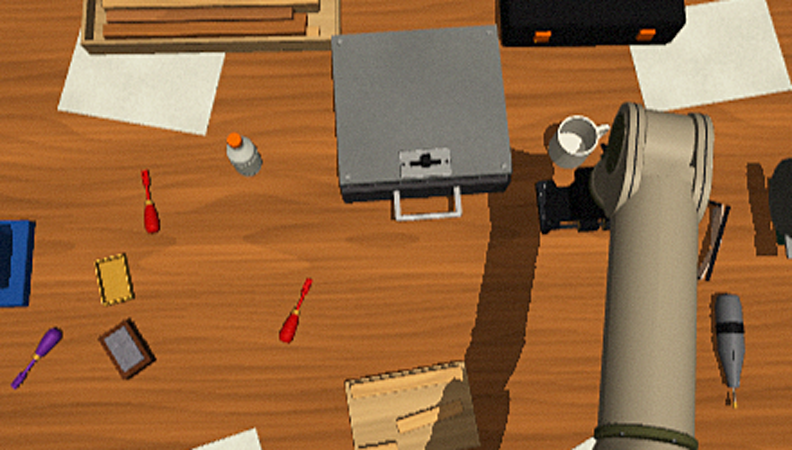

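The drawer is shut, the slide is centred and the look-alikes and bystanders in view are where they were; no beech gouge is visible on the bench. Handing in.

```bash
python3 -c "
from bench import r
print(r.close_job())"
```

```text
the job is handed in; nothing more can be done
None
```

All four gouges lie flat side by side in the drawer with their edges to the back; the drawer is shut and locked (the slide's -y end locks), it held a 31 N tug, after which I pressed it lightly shut again, and the job is handed in.

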